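# Open the treadle box and put the paint vial away

## Robot

A 6-joint arm with a two-finger parallel gripper is mounted at the origin on the work surface. World frame = base frame: x ahead of the robot, y to its left, z up, the work surface at z = 0. Lengths are in m, angles in degrees, forces in N, time in s.
With the tool pointing down it reaches from about 0.325 to 0.9 m from the base axis. Payload 3.5 kg.
Tool frame: the origin (TCP) lies between the finger pads; the fingertips stand 25 mm ahead of it and the grasp point (between the pads) lies 6 mm ahead of it; z points along the fingers, y is the direction in which the jaws open and shut (so a half turn about z gives the same grasp; the last joint's range is limited). The gripper opens to 85 mm and grips with 20 to 120 N. Pads are 22 mm wide; open, the fingers measure 114 mm over their backs; the gripper's body (76 mm by 85 mm) begins 54 mm behind the grasp point. The pads swing forward as they close: fully open they stand 13 mm farther back than shut.
Start: joints at [-81.669, 15.837, -1.513, 72.651, 0, 84.076], TCP at [0.154, -0.606, 0.256] pointing down, gripper open.
Joint ranges: [-178.77, 178.77], [-48.84, 107.48], [-61.69, 71.31], [-111.58, 123.2], [-90, 87.43], [-180, 180]. Speed limits (degrees/s): [147.25, 147.25, 180, 180, 180, 180].

## Interface

Orientations are given as a 3x3 rotation matrix whose columns are the frame's x, y, z axes.
In Python, from plant import bot gives the robot as it stands. The module is installed in compiled form; this text tells all that it offers.
- The arm moves only by the tool step_arm, never from a script. Its argument "deltas" is a list of rows, each an object of numbers: "dx", "dy", "dz": the shift along the tool's x, y, z as a fraction of full scale; "ax", "ay", "az": the turn, a rotation vector about the tool's x, y, z as a fraction of full scale; "gripper": the finger opening in mm, from 0 to 85.4. In form: [{"dx": .., "dy": .., "dz": .., "ax": .., "ay": .., "az": .., "gripper": ..}, ...]. A call has 1 to 5 rows; each row is the pose to reach, as a shift and turn from the pose commanded when the call began, along the tool's axes at that moment; what a row does not reach only later rows make up. Full scale, the value 1, is 0.1 m for a shift and 30 degrees for a turn. A row lasts 1/8 s, in which the tool goes at most 62.5 mm and 10.7 degrees, less where a joint would pass 70% of its speed; a pose out of reach is approached as far as the arm can. A call with a number of a shift or a turn outside -1 to 1 is refused whole. A call with a gripper value outside its range is refused whole. The fingers move at their own pace and stop on an object; the grip force is fixed at half the most. Time passes only in rows, so rows that repeat a pose let the fingers close. It gives the time, the measured TCP pose, the force and the opening at its end, in the units of the state.
- bot.read_state(): the state, without advancing time (a new reading comes with each control period).
- bot.camera(name): name is "scene" or "top" or "wrist"; returns (picture, depth): 384x512x3 uint8, blue, green, red; 384x512 float32, m along the optical axis (not along the pixel's ray), 0 where there is no reading.
- bot.get_calibration(name): a dict with "K" (3x3 intrinsics, pixels), "cam_to_world" (4x4, takes a point from camera to world coordinates). Camera axes: x right, y down, z forward; pixel columns grow to the right and rows downward; lengths in m; the calibration is good to about 2 mm. A picture is of the moment at which its call begins: read the wrist's pose just before it. get_calibration takes no time and is no camera call; for the wrist camera it gives the pose at the moment of the call.
- bot.hand_in(): hands the job in, once; it reports no verdict.
The state is a dict: "time_s": time; "qpos": joint angles; "qvel": joint speeds; "tau": joint torques, N m; "position": TCP position; "orientation": TCP orientation; "contact_force": force on the tool from outside, world axes, zero at the start; "ft_torque": the same for the moment, N m; "gripper_width": finger opening in m.
Only numpy, scipy, OpenCV 4.12 (cv2) and the standard library are available. Lean on these libraries where they do the work, as an engineer would, in place of code of your own. Each camera call takes 0.05 s, during which the arm holds its last target. There are 200 camera calls.

## Task

One paint vial has been left standing on the craft table. Press the treadle of the wooden box all the way down to its stop and hold it there for a moment, so that the lid is thrown open, and let the treadle come back up; then stand the vial upright in the box's free compartment, set down on the floor of the compartment and not dropped. Leave the two vials in the box standing in their own compartments and do not push or knock over the things standing on the table.

Things in the scene. Friction and masses are not known exactly. Their poses are not given: they have to be found in the camera images.
- box: Light wooden box fixed to the table, 76 mm deep (x), 208 mm wide (y). Origin: on the table under its centre; x points from front (treadle side, facing the robot) to rear, z up. Three open compartments in a row, centres at x = 0, y = -66, 0, +66 mm, each 64 (x) by 60 mm (y), floor at z = 76, rim at z = 131, partitions 6 mm thick. Shut lid's top: z = 187; open, it stands behind the rear rim up to z = 210.
- ledge (a point): Middle of the front edge of the brush ledge, a fixed wooden strip 10 mm thick and 200 mm wide that sticks out 20 mm from the box's front face, its top level with the rim (z = 131 mm), above the inner part of the tread. This point is at x = -58, y = 0, z = 126 mm in the box's frame.
- treadle (a joint): Steel spring treadle at the box's front, hinged on a pin across the box at x = +30, z = 45 mm in the box's frame. 0 = up, at rest; grows as it is pressed; stop at 0.28 rad (the tread sinks about 28 mm, nearly straight down). It takes some 4 to 10 N, the lid's weight included, and springs back up when let go.
- tread (a point): Point to press, on top of the tread (rubber-covered plate 40 mm in x, 130 mm in y, from 6 to 46 mm in front of the box's front face): mid-width, 33 mm in front of the face, about 65 mm above the table at rest, 36 mm at the stop. Ledge and lid leave no room for an upright hand: lean it back towards the robot 30 to 40 degrees, fingertips down and in.
- lid (a joint): Windowed lid (50 mm high, a shallow tray upside down) hinged along the box's rear rim. 0 = shut, 1.85 rad = wide open. Two lifting arms driven by the treadle push it up at 5 times the treadle's angle; past about 1 rad it falls open by itself and stays open when the treadle is let go.
- vial: The vial to put away: round, 34 mm in diameter, 95 mm high, 80 g, blue paint in glass, with a black cap 32 mm in diameter over its top 20 mm. It stands upright on the open table to the left or right of the box, in one of four spots. Origin: centre of its underside; z up along its axis.
- vial_b: A vial of the same kind (34 mm by 95 mm) standing in one compartment of the box. Origin: centre of its underside.
- vial_c: Another vial of the same kind standing in another compartment of the box. Origin: centre of its underside.
- free_place: Centre of the floor of the box's free compartment (nothing marks it: it is the one of the three with no vial in it).
- tumbler: Bystander: empty drinking glass, 68 mm in diameter, 95 mm high, standing on the table. Origin: centre of its underside.
- dauber: Bystander: foam dauber standing on its grey foot (48 mm in diameter), wooden handle up, 88 mm high. Origin: centre of its underside.
- glue: Bystander: white plastic glue bottle, 48 mm in diameter, 120 mm high, standing on the table. Origin: centre of its underside.

How it is judged:
By the outcome, as a careful person would: the job done as asked, in the order asked, and still so for the second after the job is handed in, with the robot touching nothing.
It also fails if it takes over 53 s, if anything falls off the work surface, if the arm or the gripper's body presses on something with over 40 N, if the wrist force passes 120 N, or if a joint passes its speed limit or range.

## Working session

There is one attempt and no reset: what is moved stays moved. The work goes in short steps, Python scripts to look and compute and a tool call to move; the robot and the scene stay as the last step left them, time stands still between calls to the robot, and variables do not carry over. Pictures are saved under pics/ and viewed, about 8 in all and at most 12, crops included, and the job is handed in when it is done.

Besides the shell and the picture viewer there is one more tool, called after ">>>" as name(argument=value, ...) on one line, values as JSON. step_arm: Moves the arm, as the interface text tells. Shift numbers are shares of 0.1 m and turn numbers shares of 30 degrees, none past 1 either way. Its arguments: {"type":"object","properties":{"deltas":{"type":"array"}},"required":["deltas"]}

```bash
mkdir -p pics; cat > h.py <<'E'
import numpy as np, cv2
from plant import bot
def cam(n,save=None):
    c=bot.get_calibration(n); im,d=bot.camera(n)
    if save: cv2.imwrite('pics/'+save,im)
    return im,d,np.array(c['K']),np.array(c['cam_to_world'])
def ray(K,T,u,v):
    d=T[:3,:3]@np.linalg.solve(K,[u,v,1.]); return T[:3,3],d
def onz(K,T,u,v,z):
    o,d=ray(K,T,u,v); return o+d*(z-o[2])/d[2]
def cloud(d,K,T):
    v,u=np.mgrid[:d.shape[0],:d.shape[1]]
    p=np.stack([(u-K[0,2])/K[0,0]*d,(v-K[1,2])/K[1,1]*d,d],-1)
    return p@T[:3,:3].T+T[:3,3]
E
python3 - <<'E'
from h import *
for n in('top','scene'):
    im,d,K,T=cam(n,n+'1.png'); print(n,K.round(1).tolist(),T.round(3).tolist(),(d>0).mean())
    np.savez('pics/'+n+'1.npz',im=im,d=d,K=K,T=T)
print(bot.read_state())
E
```

```text
top [[414.4, 0.0, 251.3], [0.0, 414.4, 192.4], [0.0, 0.0, 1.0]] [[-0.025, -0.997, 0.076, 0.485], [-1.0, 0.024, -0.01, -0.009], [0.008, -0.076, -0.997, 0.969], [0.0, 0.0, 0.0, 1.0]] 0.9958038330078125
scene [[468.5, 0.0, 254.8], [0.0, 468.5, 192.2], [0.0, 0.0, 1.0]] [[-0.272, 0.684, -0.677, 1.36], [0.962, 0.184, -0.201, 0.26], [-0.013, -0.706, -0.709, 0.933], [0.0, 0.0, 0.0, 1.0]] 0.9958902994791666
{'time_s': 0.1, 'qpos': array([-8.16703247e+01,  1.58773722e+01, -1.59085179e+00,  7.26522403e+01,
       -1.22665705e-03,  8.40779482e+01]), 'qvel': array([-0.04980443, -0.12484127,  0.11856114, -0.00345692,  0.10637231,
        0.03812564]), 'tau': array([ 7.03172864e-04, -4.46708930e+01,  2.96128267e+01,  8.43797461e-03,
       -8.84952988e-05, -4.83072014e-06]), 'position': array([ 0.15377554, -0.60509312,  0.25522673]), 'orientation': array([[ 9.69223516e-01,  2.46182190e-01, -3.25769159e-04],
       [ 2.46182328e-01, -9.69221309e-01,  2.07721478e-03],
       [ 1.95630872e-04, -2.09348402e-03, -9.99997790e-01]]), 'contact_force': array([-0.34039853,  0.79029006,  0.29257943]), 'ft_torque': array([-0.00721611, -0.00185116,  0.00452019]), 'gripper_width': 0.08572423644589737}
```

View pics/top1.png

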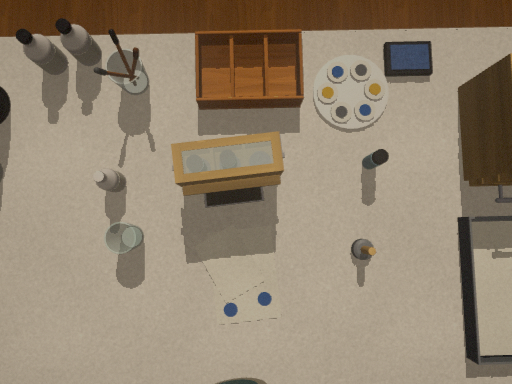

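View pics/scene1.png

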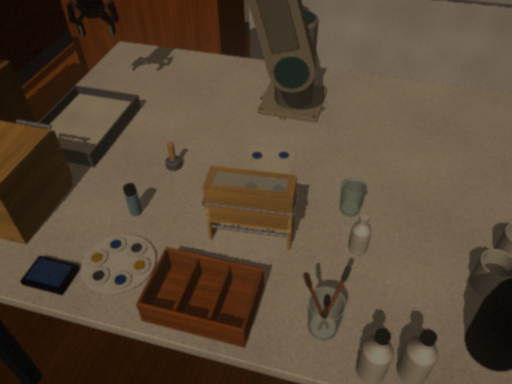

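Top view: the box with its lid shut at about (228,163), the tread at (234,196), the vial at (376,158), the dauber at (365,249), the glue at (108,180) and the tumbler at (125,238). The scene view agrees with this.

```bash
python3 - <<'E'
from h import *
z=np.load('pics/top1.npz'); im,d,K,T=[z[k] for k in('im','d','K','T')]
P=cloud(d,K,T)
def blob(n,u0,u1,v0,v1,zl,zh):
    Q=P[v0:v1,u0:u1].reshape(-1,3); Q=Q[(Q[:,2]>zl)&(Q[:,2]<zh)]
    if len(Q)<4: print(n,len(Q));return
    print(n,len(Q),Q.mean(0).round(4),Q.min(0).round(3),Q.max(0).round(3)); return Q
Q=blob('lid',160,300,120,215,.175,.2)
(c,s,a)=cv2.minAreaRect(Q[:,:2].astype(np.float32)); print(c,s,a)
Q2=blob('tread',190,280,180,215,.045,.08)
if Q2 is not None: print(cv2.minAreaRect(Q2[:,:2].astype(np.float32)))
blob('ledge',160,300,170,215,.12,.14)
blob('vial',350,400,140,180,.085,.11)
blob('dauber',345,385,235,265,.075,.11)
blob('daub',345,385,235,265,.01,.11)
blob('glue',85,130,160,200,.05,.14)
blob('tumb',100,150,215,260,.03,.14)
blob('table',300,340,250,340,-.05,.05)
# lid color mask corners
hsv=cv2.cvtColor(im,cv2.COLOR_BGR2HSV)
m=np.zeros(d.shape,np.uint8); m[120:215,160:300]=((P[120:215,160:300,2]>.17)*255)
pts=np.argwhere(m)[:,::-1].astype(np.float32); r=cv2.minAreaRect(pts); 
print('lidpx',r); B=cv2.boxPoints(r); W=np.array([onz(K,T,u,v,.187) for u,v in B]); print(W.round(4), W.mean(0))
E
```

```text
lid 4408 [0.6125 0.0275 0.187 ] [ 0.565 -0.078  0.175] [0.661 0.134 0.192]
(0.6132299900054932, 0.027337849140167236) (0.07659844309091568, 0.2081967443227768) 5.519845485687256
tread 849 [0.545  0.0209 0.0647] [ 0.524 -0.044  0.058] [0.565 0.086 0.071]
((0.5452828407287598, 0.02075708657503128), (0.03150692209601402, 0.12990334630012512), 5.546441555023193)
ledge 1049 [0.5656 0.0228 0.1317] [ 0.546 -0.08   0.122] [0.585 0.126 0.14 ]
vial 191 [ 0.6221 -0.2955  0.095 ] [ 0.607 -0.312  0.086] [ 0.638 -0.281  0.099]
dauber 67 [ 0.4222 -0.2679  0.0869] [ 0.413 -0.277  0.076] [ 0.43  -0.26   0.091]
daub 383 [ 0.4227 -0.2643  0.0383] [ 0.399 -0.29   0.01 ] [ 0.444 -0.246  0.091]
glue 477 [0.5878 0.2879 0.089 ] [0.567 0.271 0.051] [0.614 0.316 0.124]
tumb 667 [0.4628 0.2646 0.0732] [0.431 0.226 0.03 ] [0.496 0.292 0.101]
table 3583 [ 0.3191 -0.1699  0.0008] [ 0.217 -0.22  -0.005] [ 0.422 -0.121  0.006]
lidpx ((229.5872802734375, 163.77658081054688), (134.7261505126953, 92.53968811035156), 2.8985769748687744)
[[ 0.5216  0.1557  0.187 ]
 [ 0.6985  0.1453  0.187 ]
 [ 0.6794 -0.1123  0.187 ]
 [ 0.5025 -0.0974  0.187 ]] [0.60049128 0.02281612 0.187     ]
```

```bash
cat >> h.py <<'E'
from scipy.spatial.transform import Rotation as Ro
C=np.array([.613,.0275,0]); YAW=5.5
RB=Ro.from_euler('z',YAW,degrees=True).as_matrix()
def b2w(p): return C+RB@np.array(p)
def w2b(p): return RB.T@(np.array(p)-C)
def tool(yaw,lean=0):  # lean: fingertips forward (box +x) for yaw=185.5
    R=Ro.from_euler('z',yaw,degrees=True).as_matrix()@np.diag([1.,-1,-1])
    return R@Ro.from_euler('y',lean,degrees=True).as_matrix()
def delta(p0,R0,p1,R1):
    s=R0.T@(np.array(p1)-p0)/.1; a=Ro.from_matrix(R0.T@R1).as_rotvec(degrees=True)/30
    return s.round(3),a.round(3)
def go(p1,R1):
    s=bot.read_state(); print(delta(s['position'],np.array(s['orientation']),p1,R1)); return s
E
python3 - <<'E'
from h import *
s=bot.read_state();p=s['position'];R=s['orientation']
c=np.array(bot.get_calibration('wrist')['cam_to_world']); print('cam in tool',(R.T@(c[:3,3]-p)).round(3),(R.T@c[:3,:3]).round(2).tolist())
L=-35
print('z axis lean',(RB.T@tool(185.5,L)[:,2]).round(3))
pt=b2w([-.085,0,.22]); print(pt)
p0,R0=p,R
for i in range(1,8):
    q=p+(pt-p)*i/7; Rn=tool(14.25+(185.5-14.25)*min(i/6,1))
    print(i,delta(p0,R0,q,Rn)); p0,R0=q,Rn
E
```

```text
cam in tool [ 0.071  0.    -0.119] [[-0.0, -0.96, -0.28], [1.0, -0.0, -0.0], [-0.0, -0.28, 0.96]]
z axis lean [ 0.574  0.    -0.819]
[0.52839132 0.01935311 0.22      ]
1 (array([ 0.738, -0.733,  0.052]), array([-0.004, -0.001, -0.951]))
2 (array([ 0.999, -0.291,  0.05 ]), array([ 0.   ,  0.   , -0.951]))
3 (array([1.016, 0.221, 0.05 ]), array([ 0.   ,  0.   , -0.951]))
4 (array([0.787, 0.68 , 0.05 ]), array([ 0.   ,  0.   , -0.951]))
5 (array([0.366, 0.974, 0.05 ]), array([ 0.   ,  0.   , -0.951]))
6 (array([-0.143,  1.03 ,  0.05 ]), array([ 0.   ,  0.   , -0.951]))
7 (array([-0.618,  0.837,  0.05 ]), array([0., 0., 0.]))
```

>>> step_arm(deltas=[{"dx":0.74,"dy":-0.73,"dz":0.05,"az":-0.95,"gripper":0},{"dx":0.74,"dy":-0.73,"dz":0.05,"az":-0.95,"gripper":0},{"dx":0.74,"dy":-0.73,"dz":0.05,"az":-0.95,"gripper":0}])

```text
invalid input
```

>>> step_arm(deltas=[{"dx":1.0,"dy":-0.29,"dz":0.05,"az":-0.95,"gripper":0},{"dx":1.0,"dy":-0.29,"dz":0.05,"az":-0.95,"gripper":0},{"dx":1.0,"dy":-0.29,"dz":0.05,"az":-0.95,"gripper":0}])

```text
invalid input
```

>>> step_arm(deltas=[{"dx":1.0,"dy":0.22,"dz":0.05,"az":-0.95,"gripper":0},{"dx":1.0,"dy":0.22,"dz":0.05,"az":-0.95,"gripper":0},{"dx":1.0,"dy":0.22,"dz":0.05,"az":-0.95,"gripper":0}])

```text
invalid input
```

>>> step_arm(deltas=[{"dx":0.74,"dy":-0.73,"dz":0.05,"ax":0,"ay":0,"az":-0.95,"gripper":0},{"dx":0.74,"dy":-0.73,"dz":0.05,"ax":0,"ay":0,"az":-0.95,"gripper":0},{"dx":0.74,"dy":-0.73,"dz":0.05,"ax":0,"ay":0,"az":-0.95,"gripper":0}])

```text
time_s: 0.48
position: [0.2087, -0.5133, 0.2504]
orientation: [[0.729, 0.684, -0.0], [0.684, -0.729, 0.003], [0.002, -0.003, -1.0]]
contact_force: [-0.5, -0.5, -0.3]
gripper_width: 0.0322
```

>>> step_arm(deltas=[{"dx":1.0,"dy":-0.29,"dz":0.05,"ax":0,"ay":0,"az":-0.95,"gripper":0},{"dx":1.0,"dy":-0.29,"dz":0.05,"ax":0,"ay":0,"az":-0.95,"gripper":0},{"dx":1.0,"dy":-0.29,"dz":0.05,"ax":0,"ay":0,"az":-0.95,"gripper":0}])

```text
time_s: 0.85
position: [0.2621, -0.4243, 0.2455]
orientation: [[0.314, 0.949, -0.001], [0.949, -0.314, 0.003], [0.002, -0.001, -1.0]]
contact_force: [1.0, -0.4, -0.3]
gripper_width: 0.0
```

>>> step_arm(deltas=[{"dx":1.0,"dy":0.22,"dz":0.05,"ax":0,"ay":0,"az":-0.95,"gripper":0},{"dx":1.0,"dy":0.22,"dz":0.05,"ax":0,"ay":0,"az":-0.95,"gripper":0},{"dx":1.0,"dy":0.22,"dz":0.05,"ax":0,"ay":0,"az":-0.95,"gripper":0}])

```text
time_s: 1.23
position: [0.3148, -0.337, 0.2405]
orientation: [[-0.177, 0.984, -0.001], [0.984, 0.177, 0.002], [0.002, -0.0, -1.0]]
contact_force: [-0.0, -0.8, 0.4]
gripper_width: -0.0001
```

>>> step_arm(deltas=[{"dx":0.79,"dy":0.68,"dz":0.05,"ax":0,"ay":0,"az":-0.95,"gripper":0},{"dx":0.79,"dy":0.68,"dz":0.05,"ax":0,"ay":0,"az":-0.95,"gripper":0},{"dx":0.79,"dy":0.68,"dz":0.05,"ax":0,"ay":0,"az":-0.95,"gripper":0}])

```text
time_s: 1.6
position: [0.3683, -0.2479, 0.2356]
orientation: [[-0.626, 0.78, -0.001], [0.78, 0.626, 0.002], [0.002, 0.0, -1.0]]
contact_force: [0.4, -0.5, -0.2]
gripper_width: 0.0002
```

>>> step_arm(deltas=[{"dx":0.37,"dy":0.97,"dz":0.05,"ax":0,"ay":0,"az":-0.95,"gripper":0},{"dx":0.37,"dy":0.97,"dz":0.05,"ax":0,"ay":0,"az":-0.95,"gripper":0},{"dx":0.37,"dy":0.97,"dz":0.05,"ax":0,"ay":0,"az":-0.95,"gripper":0}])

```text
time_s: 1.98
position: [0.4216, -0.1591, 0.2307]
orientation: [[-0.922, 0.387, -0.001], [0.387, 0.922, 0.001], [0.001, 0.001, -1.0]]
contact_force: [0.6, -0.4, -0.2]
gripper_width: 0.0
```

>>> step_arm(deltas=[{"dx":-0.14,"dy":1.0,"dz":0.05,"ax":0,"ay":0,"az":-0.95,"gripper":0},{"dx":-0.14,"dy":1.0,"dz":0.05,"ax":0,"ay":0,"az":-0.95,"gripper":0},{"dx":-0.14,"dy":1.0,"dz":0.05,"ax":0,"ay":0,"az":-0.95,"gripper":0},{"dx":-0.14,"dy":1.0,"dz":0.05,"ax":0,"ay":0,"az":-0.95,"gripper":0}])

```text
time_s: 2.48
position: [0.4733, -0.0746, 0.2258]
orientation: [[-0.996, -0.091, -0.001], [-0.091, 0.996, 0.0], [0.001, 0.0, -1.0]]
contact_force: [-0.9, 0.8, -0.6]
gripper_width: 0.0001
```

```bash
python3 - <<'E'
from h import *
s=go(b2w([-.085,0,.22]),tool(185.5,-35)); print(s['position'],s['qpos'].round(1),s['time_s'])
E
```

```text
(array([-0.634,  0.885,  0.058]), array([-0.002, -1.169, -0.009]))
[ 0.47328714 -0.07458001  0.22580561] [-16.7   2.1 -21.5  66.4  -0.  -21.9] 2.475
```

>>> step_arm(deltas=[{"dx":-0.63,"dy":0.88,"dz":0.06,"ax":0,"ay":-1,"az":0,"gripper":0},{"dx":-0.63,"dy":0.88,"dz":0.06,"ax":0,"ay":-1,"az":0,"gripper":0},{"dx":-0.63,"dy":0.88,"dz":0.06,"ax":0,"ay":-1,"az":0,"gripper":0},{"dx":-0.63,"dy":0.88,"dz":0.06,"ax":0,"ay":-1,"az":0,"gripper":0}])

```text
time_s: 2.98
position: [0.5226, 0.0188, 0.2158]
orientation: [[-0.867, -0.09, 0.49], [-0.077, 0.996, 0.046], [-0.492, 0.003, -0.87]]
contact_force: [0.7, -0.8, -0.0]
gripper_width: -0.0001
```

```bash
python3 - <<'E'
from h import *
s=go(b2w([-.085,0,.12]),tool(185.5,-35)); print(s['position'],s['qpos'].round(1),s['time_s'])
E
```

```text
(array([ 0.421, -0.002,  0.863]), array([-0.002, -0.184, -0.013]))
[0.52260838 0.01877296 0.21581584] [ -8.5  -9.9 -39.9  31.2   6.8 -11.9] 2.975
```

>>> step_arm(deltas=[{"dx":0.42,"dy":0,"dz":0.86,"ax":0,"ay":-0.18,"az":-0.01,"gripper":0},{"dx":0.42,"dy":0,"dz":0.86,"ax":0,"ay":-0.18,"az":-0.01,"gripper":0},{"dx":0.42,"dy":0,"dz":0.86,"ax":0,"ay":-0.18,"az":-0.01,"gripper":0}])

```text
time_s: 3.35
position: [0.5332, 0.0183, 0.1215]
orientation: [[-0.816, -0.094, 0.57], [-0.077, 0.996, 0.053], [-0.572, -0.001, -0.82]]
contact_force: [0.5, -0.3, 0.9]
gripper_width: 0.0
```

```bash
python3 - <<'E'
from h import *
im,d,K,T=cam('scene','press.png')
cv2.imwrite('pics/press.png',cv2.resize(im[100:260,150:400],None,fx=3,fy=3))
s=go(b2w([-.085,0,.0865]),tool(185.5,-35)); print(w2b(s['position']),s['contact_force'])
go(b2w([-.0865,0,.057]),tool(185.5,-35))
E
```

```text
(array([0.279, 0.021, 0.27 ]), array([-0.005,  0.008, -0.001]))
[-0.0777898  -0.00200511  0.12460871] [0.96308988 0.11818417 0.05371572]
(array([0.461, 0.021, 0.502]), array([-0.005,  0.008, -0.001]))
```

View pics/press.png

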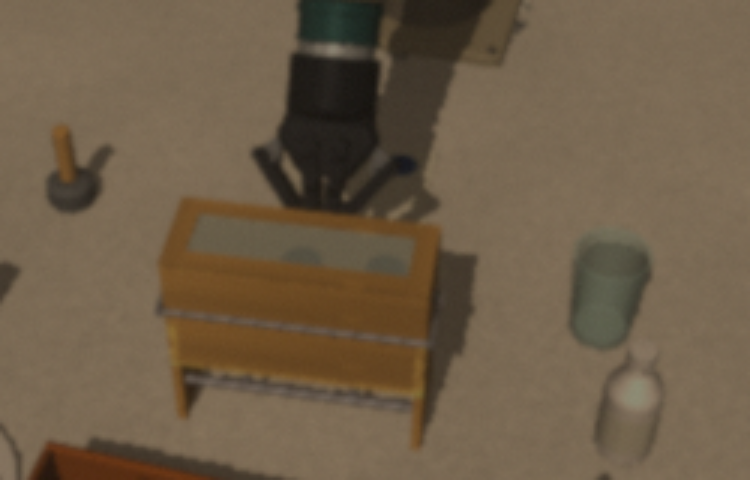

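Scene crop: the closed fingers are in front of the box above the tread. Through the window, caps show in the middle (300,257) and +y (385,263) compartments, so the -y one looks free.

>>> step_arm(deltas=[{"dx":0.28,"dy":0.02,"dz":0.27,"ax":0,"ay":0,"az":0,"gripper":0},{"dx":0.28,"dy":0.02,"dz":0.27,"ax":0,"ay":0,"az":0,"gripper":0},{"dx":0.28,"dy":0.02,"dz":0.27,"ax":0,"ay":0,"az":0,"gripper":0}])

```text
time_s: 3.78
position: [0.53, 0.0196, 0.0893]
orientation: [[-0.809, -0.096, 0.58], [-0.08, 0.995, 0.053], [-0.582, -0.004, -0.813]]
contact_force: [0.8, -0.4, 1.1]
gripper_width: -0.0001
```

```bash
python3 - <<'E'
from h import *
s=bot.read_state();print(w2b(s['position']),s['contact_force'])
go(b2w([-.086,0,.058]),tool(185.5,-35))
E
```

```text
[-8.33419806e-02  4.12788526e-05  8.93057999e-02] [ 0.75227293 -0.41065656  1.0988094 ]
(array([0.204, 0.001, 0.239]), array([-0.006,  0.02 ,  0.004]))
```

>>> step_arm(deltas=[{"dx":0.07,"dy":0,"dz":0.08,"ax":0,"ay":0,"az":0,"gripper":0},{"dx":0.13,"dy":0,"dz":0.16,"ax":0,"ay":0,"az":0,"gripper":0},{"dx":0.19,"dy":0,"dz":0.23,"ax":0,"ay":0,"az":0,"gripper":0},{"dx":0.19,"dy":0,"dz":0.23,"ax":0,"ay":0,"az":0,"gripper":0}])

```text
time_s: 4.28
position: [0.5298, 0.0194, 0.0608]
orientation: [[-0.806, -0.096, 0.584], [-0.081, 0.995, 0.053], [-0.586, -0.004, -0.81]]
contact_force: [-0.5, 0.6, 6.3]
gripper_width: 0.0001
```

>>> step_arm(deltas=[{"dx":0.03,"dy":0,"dz":0.04,"ax":0,"ay":0,"az":0,"gripper":0},{"dx":0.03,"dy":0,"dz":0.04,"ax":0,"ay":0,"az":0,"gripper":0},{"dx":0.03,"dy":0,"dz":0.04,"ax":0,"ay":0,"az":0,"gripper":0}])

```text
time_s: 4.65
position: [0.5303, 0.0194, 0.0576]
orientation: [[-0.804, -0.097, 0.587], [-0.081, 0.995, 0.053], [-0.589, -0.005, -0.808]]
contact_force: [-11.3, -0.2, 23.0]
gripper_width: -0.0001
```

>>> step_arm(deltas=[{"dx":0,"dy":0,"dz":0,"ax":0,"ay":0,"az":0,"gripper":0},{"dx":0,"dy":0,"dz":0,"ax":0,"ay":0,"az":0,"gripper":0},{"dx":0,"dy":0,"dz":0,"ax":0,"ay":0,"az":0,"gripper":0},{"dx":0,"dy":0,"dz":0,"ax":0,"ay":0,"az":0,"gripper":0},{"dx":0,"dy":0,"dz":0,"ax":0,"ay":0,"az":0,"gripper":0}])

```text
time_s: 5.28
position: [0.5303, 0.0194, 0.0576]
orientation: [[-0.804, -0.097, 0.587], [-0.081, 0.995, 0.053], [-0.589, -0.005, -0.808]]
contact_force: [-10.7, 0.3, 22.8]
gripper_width: 0.0003
```

```bash
python3 - <<'E'
from h import *
im,d,K,T=cam('scene'); cv2.imwrite('pics/held.png',cv2.resize(im[100:260,150:400],None,fx=3,fy=3))
s=go(b2w([-.085,0,.20]),tool(185.5,-35)); print(s['contact_force'],w2b(s['position']))
E
```

```text
(array([-0.824, -0.005, -1.162]), array([-0.006,  0.037,  0.007]))
[-10.22798468  -0.64348307  22.15678298] [-0.08310827 -0.00011006  0.05762748]
```

View pics/held.png

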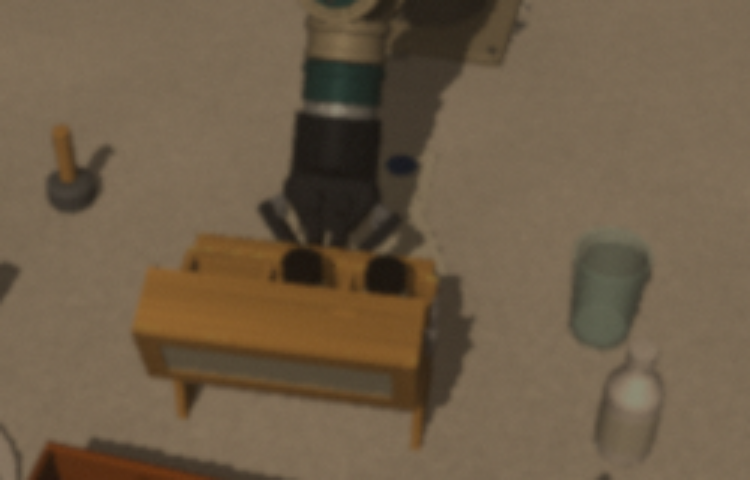

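Lid wide open: caps stand in the middle (303,265) and +y (385,272) compartments, and the -y one (230,265) is empty. Next I let go of the treadle, going straight up.

>>> step_arm(deltas=[{"dx":-0.7,"dy":0,"dz":-0.97,"ax":0,"ay":0,"az":0,"gripper":0},{"dx":-0.7,"dy":0,"dz":-0.97,"ax":0,"ay":0,"az":0,"gripper":0},{"dx":-0.7,"dy":0,"dz":-0.97,"ax":0,"ay":0,"az":0,"gripper":0}])

```text
time_s: 5.7
position: [0.532, 0.0194, 0.1814]
orientation: [[-0.801, -0.096, 0.59], [-0.081, 0.995, 0.051], [-0.593, -0.007, -0.806]]
contact_force: [1.0, -0.1, -0.4]
gripper_width: 0.0
```

```bash
python3 - <<'E'
from h import *
im,d,K,T=cam('top'); P=cloud(d,K,T)
Q=P[180:215,190:290].reshape(-1,3)
# vial now, and tread height if visible
B=(P-C)@RB
m=(B[...,0]>-.085)&(B[...,0]<-.06)&(abs(B[...,1])<.07)&(B[...,2]>.02)&(B[...,2]<.08); print('tread z',m.sum(),np.median(B[m],0))
for y in(-.066,0,.066):
    m=(abs(B[...,0])<.03)&(abs(B[...,1]-y)<.028); Q=B[m]; k=Q[:,2]>.155; print(y,m.sum(),np.median(Q[:,2]),Q[k].mean(0) if k.any() else None)
s=bot.read_state();p,R=s['position'],np.array(s['orientation'])
print(w2b(p),s['contact_force'])
pt=np.array([.6225,-.2965,.22]);Rt=tool(185.5)
N=4
for i in range(1,N+1):
    q=p+(pt-p)*i/N
    if i==1:q=q+[0,0,.02]
    Rn=tool(185.5,-35*(1-i/2) if i<2 else 0); print(i,delta(p,R,q,Rn)) if i==1 else print(i,delta(pp,Rp,q,Rn)); pp,Rp=q,Rn
E
```

```text
tread z 399 [-0.07006665 -0.01863311  0.0650858 ]
-0.066 651 0.07717216841679464 None
0 668 0.079302628321062 [ 8.89414681e-04 -9.80217708e-06  1.71161227e-01]
0.066 644 0.09294447044586723 [-0.00090553  0.06509733  0.1709724 ]
[-0.0839588   0.00027738  0.1774062 ] [ 0.3563703  -1.38795094 -0.3801098 ]
1 (array([-0.303, -0.811, -0.153]), array([-0.009,  0.615,  0.005]))
2 (array([-0.121, -0.809,  0.136]), array([ 0.   ,  0.583, -0.   ]))
3 (array([-0.156, -0.809, -0.106]), array([0., 0., 0.]))
4 (array([-0.156, -0.809, -0.106]), array([0., 0., 0.]))
```

>>> step_arm(deltas=[{"dx":-0.3,"dy":-0.81,"dz":-0.2,"ax":0,"ay":0.61,"az":0,"gripper":85},{"dx":-0.3,"dy":-0.81,"dz":-0.2,"ax":0,"ay":0.61,"az":0,"gripper":85},{"dx":-0.3,"dy":-0.81,"dz":-0.2,"ax":0,"ay":0.61,"az":0,"gripper":85}])

```text
time_s: 6.12
position: [0.5513, -0.0619, 0.2082]
orientation: [[-0.95, -0.093, 0.297], [-0.091, 0.996, 0.023], [-0.298, -0.005, -0.954]]
contact_force: [0.7, -0.6, -0.3]
gripper_width: 0.0544
```

>>> step_arm(deltas=[{"dx":-0.12,"dy":-0.81,"dz":0.1,"ax":0,"ay":0.58,"az":0,"gripper":85},{"dx":-0.12,"dy":-0.81,"dz":0.1,"ax":0,"ay":0.58,"az":0,"gripper":85},{"dx":-0.12,"dy":-0.81,"dz":0.1,"ax":0,"ay":0.58,"az":0,"gripper":85}])

```text
time_s: 6.5
position: [0.5692, -0.1389, 0.197]
orientation: [[-0.995, -0.095, -0.008], [-0.095, 0.995, -0.002], [0.008, -0.001, -1.0]]
contact_force: [-0.6, -0.1, -0.1]
gripper_width: 0.0855
```

>>> step_arm(deltas=[{"dx":-0.16,"dy":-0.81,"dz":-0.1,"ax":0,"ay":0,"az":0,"gripper":85},{"dx":-0.16,"dy":-0.81,"dz":-0.1,"ax":0,"ay":0,"az":0,"gripper":85},{"dx":-0.16,"dy":-0.81,"dz":-0.1,"ax":0,"ay":0,"az":0,"gripper":85}])

```text
time_s: 6.88
position: [0.5916, -0.2173, 0.2092]
orientation: [[-0.995, -0.095, -0.005], [-0.095, 0.996, -0.002], [0.006, -0.002, -1.0]]
contact_force: [-0.1, 0.3, -0.7]
gripper_width: 0.085
```

```bash
python3 - <<'E'
from h import *
s=go([.6225,-.2965,.20],tool(185.5)); print(s['position'],s['qpos'].round(1),s['gripper_width'])
E
```

```text
(array([-0.233, -0.818,  0.092]), array([-0.003, -0.011, -0.002]))
[ 0.59160939 -0.21725975  0.20918905] [-25.9  18.   -4.3  67.8  -0.2 -31.4] 0.08501744729921851
```

>>> step_arm(deltas=[{"dx":-0.23,"dy":-0.82,"dz":0.09,"ax":0,"ay":0,"az":0,"gripper":85},{"dx":-0.23,"dy":-0.82,"dz":0.09,"ax":0,"ay":0,"az":0,"gripper":85},{"dx":-0.23,"dy":-0.82,"dz":0.09,"ax":0,"ay":0,"az":0,"gripper":85}])

```text
time_s: 7.25
position: [0.6224, -0.296, 0.1998]
orientation: [[-0.995, -0.096, -0.006], [-0.096, 0.995, -0.001], [0.007, -0.001, -1.0]]
contact_force: [-0.8, 0.8, -0.2]
gripper_width: 0.0847
```

```bash
python3 - <<'E'
from h import *
im,d,K,T=cam('wrist','w1.png'); P=cloud(d,K,T); print(K.round(0).tolist(),T[:3,3])
g=im.max(2)
near=(np.hypot(P[...,0]-.6225,P[...,1]+.2965)<.035)
m=near&(P[...,2]>.085)&(P[...,2]<.105); print(m.sum(),P[m].mean(0),P[m].min(0),P[m].max(0))
c,r=cv2.minEnclosingCircle(np.argwhere(m)[:,::-1].astype(np.float32)); print(c,r,onz(K,T,*c,.095))
v=P[m].mean(0)
go([.6225,-.2965,.081],tool(185.5))
E
```

```text
[[284.0, 0.0, 254.0], [0.0, 284.0, 192.0], [0.0, 0.0, 1.0]] [ 0.55384055 -0.30242783  0.31915665]
1186 [ 0.62198181 -0.29727713  0.09567208] [ 0.60757158 -0.3128523   0.08500089] [ 0.63880614 -0.28149636  0.09842129]
(253.2183837890625, 198.3060760498047) 19.889493942260742 [ 0.62209697 -0.29712034  0.095     ]
(array([-0.01 , -0.014,  1.191]), array([-0.001, -0.013,  0.001]))
```

View pics/w1.png

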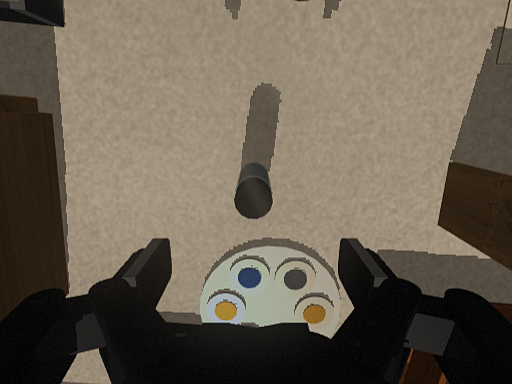

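The wrist view shows the cap at (253,198), centred between the fingers and 1 mm from plan. Going down.

>>> step_arm(deltas=[{"dx":0,"dy":-0.01,"dz":0.5,"ax":0,"ay":0,"az":0,"gripper":85},{"dx":0,"dy":-0.01,"dz":1.0,"ax":0,"ay":-0.01,"az":0,"gripper":85},{"dx":0,"dy":-0.01,"dz":1.0,"ax":0,"ay":-0.01,"az":0,"gripper":85},{"dx":0,"dy":-0.01,"dz":1.0,"ax":0,"ay":-0.01,"az":0,"gripper":85}])

```text
time_s: 7.8
position: [0.6234, -0.2973, 0.1027]
orientation: [[-0.995, -0.097, 0.002], [-0.097, 0.995, -0.003], [-0.001, -0.004, -1.0]]
contact_force: [1.5, 0.4, 1.0]
gripper_width: 0.085
```

```bash
python3 - <<'E'
from h import *
s=go([.622,-.297,.081],tool(185.5)); print(s['position'],s['contact_force'])
E
```

```text
(array([0.014, 0.005, 0.217]), array([-0.007,  0.003,  0.003]))
[ 0.62342365 -0.29729506  0.10271913] [1.50986082 0.39263697 0.95544016]
```

>>> step_arm(deltas=[{"dx":0.01,"dy":0,"dz":0.22,"ax":0,"ay":0,"az":0,"gripper":85},{"dx":0.01,"dy":0,"dz":0.22,"ax":0,"ay":0,"az":0,"gripper":85},{"dx":0.01,"dy":0,"dz":0.22,"ax":0,"ay":0,"az":0,"gripper":85}])

```text
time_s: 8.18
position: [0.6232, -0.2989, 0.0813]
orientation: [[-0.995, -0.096, 0.003], [-0.096, 0.995, -0.005], [-0.003, -0.005, -1.0]]
contact_force: [0.4, -0.5, 0.6]
gripper_width: 0.0849
```

>>> step_arm(deltas=[{"dx":0,"dy":0,"dz":0,"ax":0,"ay":0,"az":0,"gripper":45},{"dx":0,"dy":0,"dz":0,"ax":0,"ay":0,"az":0,"gripper":20},{"dx":0,"dy":0,"dz":0,"ax":0,"ay":0,"az":0,"gripper":20},{"dx":0,"dy":0,"dz":0,"ax":0,"ay":0,"az":0,"gripper":20},{"dx":0,"dy":0,"dz":0,"ax":0,"ay":0,"az":0,"gripper":20}])

```text
time_s: 8.8
position: [0.6222, -0.2984, 0.0795]
orientation: [[-0.995, -0.096, 0.001], [-0.096, 0.995, -0.003], [-0.001, -0.003, -1.0]]
contact_force: [-0.3, 0.7, 4.5]
gripper_width: 0.0324
```

```bash
python3 - <<'E'
from h import *
s=bot.read_state(); p,R=s['position'],np.array(s['orientation']);print(p,s['contact_force'],s['gripper_width'])
for q in [[.622,-.297,.13],[.622,-.297,.27]]: print(delta(p,R,q,tool(185.5)))
E
```

```text
[ 0.62223915 -0.2984258   0.07947116] [-0.26859568  0.66825428  4.46058104] 0.03235746140369296
(array([ 0.001,  0.013, -0.505]), array([-0.006,  0.002,  0.   ]))
(array([-1.000e-03,  9.000e-03, -1.905e+00]), array([-0.006,  0.002,  0.   ]))
```

>>> step_arm(deltas=[{"dx":0,"dy":0,"dz":-0.2,"ax":0,"ay":0,"az":0,"gripper":20},{"dx":0,"dy":0,"dz":-0.5,"ax":0,"ay":0,"az":0,"gripper":20},{"dx":0,"dy":0,"dz":-0.8,"ax":0,"ay":0,"az":0,"gripper":20},{"dx":0,"dy":0,"dz":-1.0,"ax":0,"ay":0,"az":0,"gripper":20},{"dx":0,"dy":0,"dz":-1.0,"ax":0,"ay":0,"az":0,"gripper":20}])

```text
time_s: 9.43
position: [0.6231, -0.2989, 0.1814]
orientation: [[-0.995, -0.096, 0.004], [-0.096, 0.995, -0.005], [-0.004, -0.006, -1.0]]
contact_force: [0.3, -0.2, -0.3]
gripper_width: 0.0318
```

>>> step_arm(deltas=[{"dx":0,"dy":0,"dz":-0.4,"ax":0,"ay":0,"az":0,"gripper":20},{"dx":0,"dy":0,"dz":-0.8,"ax":0,"ay":0,"az":0,"gripper":20},{"dx":0,"dy":0,"dz":-0.8,"ax":0,"ay":0,"az":0,"gripper":20}])

```text
time_s: 9.8
position: [0.6234, -0.2988, 0.2619]
orientation: [[-0.995, -0.096, 0.005], [-0.096, 0.995, -0.006], [-0.005, -0.006, -1.0]]
contact_force: [0.6, 0.7, -0.6]
gripper_width: 0.0317
```

```bash
python3 - <<'E'
from h import *
im,d,K,T=cam('wrist','w2.png'); P=cloud(d,K,T)
im2,d2,K2,T2=cam('scene'); o=np.linalg.inv(T2)@[.622,-.298,.23,1]; uv=K2@o[:3]; u,v=(uv[:2]/uv[2]).astype(int); print(u,v)
cr=cv2.resize(im2[max(0,v-45):v+75,max(0,u-60):u+60],(384,384)); cv2.imwrite('pics/w2.png',np.hstack([im,cr])[:, :800] if 0 else cv2.resize(np.hstack([im,cr]),(784,336)))
s=bot.read_state(); p,R=s['position'],np.array(s['orientation']);print(p,s['contact_force'],s['gripper_width'])
pt=np.r_[b2w([0,-.066,0])[:2],p[2]]; print(pt)
print(delta(p,R,pt,tool(185.5)))
E
```

```text
116 145
[ 0.62130349 -0.29761552  0.25744399] [ 0.27627198  1.04660175 -0.88328004] 0.03148838060148882
[ 0.61932582 -0.03819615  0.25744399]
(array([-0.229,  2.584, -0.005]), array([-0.004, -0.003,  0.   ]))
```

View pics/w2.png

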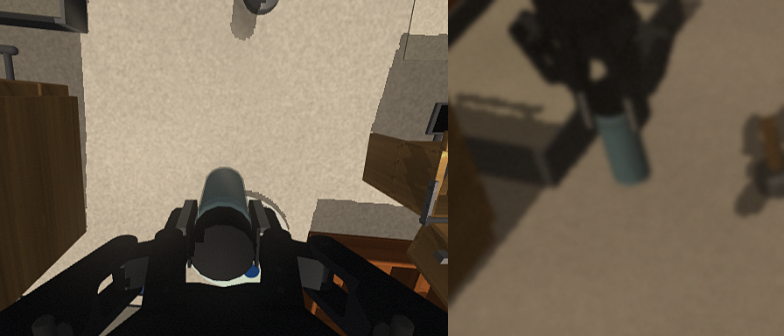

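```bash
python3 - <<'E'
from h import *
im,d,K,T=cam('wrist'); P=cloud(d,K,T); s=bot.read_state(); p=s['position'];R=s['orientation'];print(p,s['gripper_width'],s['contact_force'])
L=(P-p)@R
def sl(L,tag):
  for z in np.arange(-.03,.1,.01):
    m=(abs(L[...,0])<.04)&(abs(L[...,1])<.022)&(abs(L[...,2]-z)<.005)
    if m.sum()>5:
        q=L[m]; print(tag,round(z,3),m.sum(),'x',q[:,0].min().round(4),q[:,0].max().round(4),'y',q[:,1].min().round(4),q[:,1].max().round(4))
sl(L,'w')
m=(abs(L[...,0])<.04)&(abs(L[...,1])<.022)&(L[...,2]>0.0)&(L[...,2]<.1);print(L[m][:,2].max())
im,d,K,T=cam('scene'); P=cloud(d,K,T); L=(P-p)@R; sl(L,'s')
E
```

```text
[ 0.62080212 -0.29730605  0.25644682] 0.0316819951971768 [ 0.08980575  0.54411204 -0.72255985]
w -0.03 504 x 0.0102 0.0126 y -0.022 0.022
w -0.02 4866 x -0.0181 0.0142 y -0.022 0.0219
w -0.01 1284 x -0.0123 0.0141 y -0.0219 0.022
w 0.0 1038 x -0.0031 0.0149 y -0.0219 0.0219
w 0.01 790 x 0.0003 0.0151 y -0.022 0.022
w 0.02 460 x 0.0027 0.0151 y -0.0218 0.0216
w 0.03 314 x 0.0019 0.0149 y -0.0162 0.0155
w 0.04 261 x 0.0049 0.0148 y -0.0151 0.0155
w 0.05 220 x 0.0041 0.0148 y -0.0145 0.016
w 0.06 188 x 0.0011 0.0148 y -0.016 0.0162
w 0.07 166 x 0.0046 0.0146 y -0.0141 0.0161
w 0.08 17 x 0.0051 0.0143 y -0.0145 0.0158
0.07651702319956538
s -0.03 28 x -0.0149 0.0115 y -0.0218 0.0219
s -0.02 50 x -0.0164 0.0103 y -0.022 0.0218
s -0.01 120 x -0.0188 0.0108 y -0.0218 0.0213
s 0.0 61 x -0.0195 -0.0055 y -0.0212 0.0217
s 0.01 64 x -0.021 -0.0057 y -0.0219 0.0217
s 0.02 56 x -0.0205 -0.0054 y -0.0212 0.0217
s 0.03 43 x -0.0211 -0.0041 y -0.0142 0.0182
s 0.04 54 x -0.0208 0.0029 y -0.0145 0.0176
s 0.05 42 x -0.0194 0.0018 y -0.0129 0.0187
s 0.06 49 x -0.0211 0.0002 y -0.0122 0.0185
s 0.07 45 x -0.0221 0.0019 y -0.0099 0.0185
s 0.08 24 x -0.0195 -0.0028 y -0.0085 0.0179
```

The vial hangs upright: its axis is about 2 mm off in tool -x and its bottom about 79 mm ahead of the TCP. Carrying it to above the -y compartment.

>>> step_arm(deltas=[{"dx":-0.07,"dy":0.4,"dz":0,"ax":0,"ay":0,"az":0,"gripper":20},{"dx":-0.07,"dy":0.86,"dz":0,"ax":0,"ay":0,"az":0,"gripper":20},{"dx":-0.07,"dy":0.86,"dz":0,"ax":0,"ay":0,"az":0,"gripper":20}])

```text
time_s: 10.38
position: [0.6189, -0.2082, 0.2562]
orientation: [[-0.995, -0.099, -0.004], [-0.099, 0.995, -0.0], [0.004, 0.0, -1.0]]
contact_force: [-0.0, -0.5, -0.3]
gripper_width: 0.0319
```

>>> step_arm(deltas=[{"dx":-0.07,"dy":0.4,"dz":0,"ax":0,"ay":0,"az":0,"gripper":20},{"dx":-0.07,"dy":0.86,"dz":0,"ax":0,"ay":0,"az":0,"gripper":20},{"dx":-0.07,"dy":0.86,"dz":0,"ax":0,"ay":0,"az":0,"gripper":20}])

```text
time_s: 10.75
position: [0.6181, -0.123, 0.2567]
orientation: [[-0.995, -0.099, -0.003], [-0.099, 0.995, -0.002], [0.003, -0.001, -1.0]]
contact_force: [0.1, -0.6, 0.1]
gripper_width: 0.0318
```

>>> step_arm(deltas=[{"dx":-0.07,"dy":0.4,"dz":0,"ax":0,"ay":0,"az":0,"gripper":20},{"dx":-0.07,"dy":0.86,"dz":0,"ax":0,"ay":0,"az":0,"gripper":20},{"dx":-0.07,"dy":0.86,"dz":0,"ax":0,"ay":0,"az":0,"gripper":20},{"dx":-0.07,"dy":0.86,"dz":0,"ax":0,"ay":0,"az":0,"gripper":20}])

```text
time_s: 11.25
position: [0.618, -0.04, 0.2573]
orientation: [[-0.995, -0.095, -0.001], [-0.095, 0.995, -0.004], [0.001, -0.003, -1.0]]
contact_force: [1.0, -1.3, 0.2]
gripper_width: 0.0316
```

```bash
python3 - <<'E'
from h import *
im,d,K,T=cam('wrist','w3.png'); P=cloud(d,K,T); s=bot.read_state(); p=s['position'];R=np.array(s['orientation']);print(w2b(p),s['gripper_width'],s['contact_force'],s['time_s'])
B=(P-C)@RB
m=(abs(B[...,0])<.04)&(B[...,1]<-.04)&(B[...,1]>-.1)&(B[...,2]>.18)&(B[...,2]<.22); print('vial',m.sum(),B[m].min(0),B[m].max(0))
pt=b2w([-.002,-.066,0]); 
for z in(.17,.1565):pt[2]=z;print(delta(p,R,pt,tool(185.5)))
E
```

```text
[-0.00150791 -0.06805127  0.25743506] 0.03174171868512728 [ 0.24353506  0.58149656 -0.88502042] 11.3
vial 810 [-0.01702066 -0.0833164   0.18005695] [-0.00386804 -0.05138957  0.2199333 ]
(array([0.004, 0.023, 0.874]), array([-0.006, -0.002, -0.002]))
(array([0.004, 0.024, 1.009]), array([-0.006, -0.002, -0.002]))
```

View pics/w3.png

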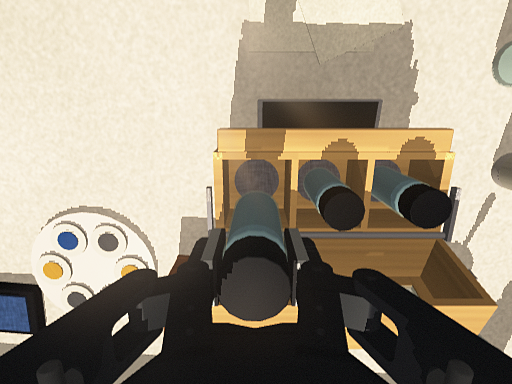

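The vial is over the -y compartment: its shadow is on the free floor at (257,178), and the caps at (341,208) and (424,205) are clear. Lowering.

>>> step_arm(deltas=[{"dx":0,"dy":0.02,"dz":0.3,"ax":0,"ay":0,"az":0,"gripper":20},{"dx":0,"dy":0.02,"dz":0.6,"ax":0,"ay":0,"az":0,"gripper":20},{"dx":0,"dy":0.02,"dz":0.87,"ax":0,"ay":0,"az":0,"gripper":20},{"dx":0,"dy":0.02,"dz":0.87,"ax":0,"ay":0,"az":0,"gripper":20},{"dx":0,"dy":0.02,"dz":0.87,"ax":0,"ay":0,"az":0,"gripper":20}])

```text
time_s: 11.92
position: [0.6185, -0.0383, 0.172]
orientation: [[-0.995, -0.095, 0.002], [-0.095, 0.995, -0.003], [-0.001, -0.003, -1.0]]
contact_force: [0.1, -0.7, -0.4]
gripper_width: 0.0321
```

>>> step_arm(deltas=[{"dx":0,"dy":0,"dz":0.05,"ax":0,"ay":0,"az":0,"gripper":20},{"dx":0,"dy":0,"dz":0.1,"ax":0,"ay":0,"az":0,"gripper":20},{"dx":0,"dy":0,"dz":0.1,"ax":0,"ay":0,"az":0,"gripper":20},{"dx":0,"dy":0,"dz":0.1,"ax":0,"ay":0,"az":0,"gripper":20}])

```text
time_s: 12.42
position: [0.6178, -0.0372, 0.1612]
orientation: [[-0.995, -0.096, 0.0], [-0.096, 0.995, -0.003], [-0.0, -0.003, -1.0]]
contact_force: [0.2, 0.7, -1.1]
gripper_width: 0.032
```

Bottom at about .081–.082; another 5 mm or so in small steps, watching the force.

>>> step_arm(deltas=[{"dx":0,"dy":0,"dz":0.03,"ax":0,"ay":0,"az":0,"gripper":20},{"dx":0,"dy":0,"dz":0.03,"ax":0,"ay":0,"az":0,"gripper":20},{"dx":0,"dy":0,"dz":0.03,"ax":0,"ay":0,"az":0,"gripper":20}])

```text
time_s: 12.8
position: [0.6177, -0.0373, 0.158]
orientation: [[-0.995, -0.096, 0.0], [-0.096, 0.995, -0.003], [0.0, -0.003, -1.0]]
contact_force: [0.2, -0.4, -1.3]
gripper_width: 0.0317
```

>>> step_arm(deltas=[{"dx":0,"dy":0,"dz":0.015,"ax":0,"ay":0,"az":0,"gripper":20},{"dx":0,"dy":0,"dz":0.015,"ax":0,"ay":0,"az":0,"gripper":20},{"dx":0,"dy":0,"dz":0.015,"ax":0,"ay":0,"az":0,"gripper":20}])

```text
time_s: 13.18
position: [0.6178, -0.0373, 0.1566]
orientation: [[-0.995, -0.096, 0.0], [-0.096, 0.995, -0.003], [0.0, -0.003, -1.0]]
contact_force: [-0.4, 0.5, 0.0]
gripper_width: 0.032
```

>>> step_arm(deltas=[{"dx":0,"dy":0,"dz":0.01,"ax":0,"ay":0,"az":0,"gripper":20},{"dx":0,"dy":0,"dz":0.01,"ax":0,"ay":0,"az":0,"gripper":20},{"dx":0,"dy":0,"dz":0.01,"ax":0,"ay":0,"az":0,"gripper":20}])

```text
time_s: 13.55
position: [0.6177, -0.0373, 0.1556]
orientation: [[-0.995, -0.096, 0.0], [-0.096, 0.995, -0.003], [0.0, -0.003, -1.0]]
contact_force: [-0.9, 0.1, -0.8]
gripper_width: 0.0319
```

>>> step_arm(deltas=[{"dx":0,"dy":0,"dz":0.01,"ax":0,"ay":0,"az":0,"gripper":20},{"dx":0,"dy":0,"dz":0.01,"ax":0,"ay":0,"az":0,"gripper":20},{"dx":0,"dy":0,"dz":0.01,"ax":0,"ay":0,"az":0,"gripper":20}])

```text
time_s: 13.92
position: [0.618, -0.0373, 0.1554]
orientation: [[-0.995, -0.096, 0.001], [-0.096, 0.995, -0.003], [-0.001, -0.003, -1.0]]
contact_force: [-1.7, 1.2, 5.7]
gripper_width: 0.0318
```

Contact at 5.7 N, right where the floor was expected. Opening just enough to let go.

>>> step_arm(deltas=[{"dx":0,"dy":0,"dz":0,"ax":0,"ay":0,"az":0,"gripper":36},{"dx":0,"dy":0,"dz":0,"ax":0,"ay":0,"az":0,"gripper":42},{"dx":0,"dy":0,"dz":0,"ax":0,"ay":0,"az":0,"gripper":46},{"dx":0,"dy":0,"dz":0,"ax":0,"ay":0,"az":0,"gripper":46},{"dx":0,"dy":0,"dz":0,"ax":0,"ay":0,"az":0,"gripper":46}])

```text
time_s: 14.55
position: [0.6177, -0.0373, 0.1545]
orientation: [[-0.995, -0.096, 0.0], [-0.096, 0.995, -0.003], [0.0, -0.003, -1.0]]
contact_force: [-0.5, -0.0, -0.3]
gripper_width: 0.0456
```

>>> step_arm(deltas=[{"dx":0,"dy":0,"dz":-0.15,"ax":0,"ay":0,"az":0,"gripper":46},{"dx":0,"dy":0,"dz":-0.4,"ax":0,"ay":0,"az":0,"gripper":46},{"dx":0,"dy":0,"dz":-0.8,"ax":0,"ay":0,"az":0,"gripper":46},{"dx":0,"dy":0,"dz":-1.0,"ax":0,"ay":0,"az":0,"gripper":46}])

```text
time_s: 15.05
position: [0.6192, -0.0373, 0.2586]
orientation: [[-0.995, -0.096, 0.005], [-0.096, 0.995, -0.004], [-0.005, -0.004, -1.0]]
contact_force: [-0.1, 0.1, 0.5]
gripper_width: 0.0456
```

>>> step_arm(deltas=[{"dx":0.9,"dy":-0.9,"dz":-0.1,"ax":0,"ay":0,"az":0,"gripper":46},{"dx":0.9,"dy":-0.9,"dz":-0.1,"ax":0,"ay":0,"az":0,"gripper":46},{"dx":0.9,"dy":-0.9,"dz":-0.1,"ax":0,"ay":0,"az":0,"gripper":46},{"dx":0.9,"dy":-0.9,"dz":-0.1,"ax":0,"ay":0,"az":0,"gripper":46}])

```text
time_s: 15.55
position: [0.5371, -0.1356, 0.266]
orientation: [[-0.995, -0.095, 0.002], [-0.095, 0.995, -0.003], [-0.002, -0.003, -1.0]]
contact_force: [-0.0, 0.9, 0.0]
gripper_width: 0.0457
```

```bash
python3 - <<'E'
from h import *
im,d,K,T=cam('top'); P=cloud(d,K,T); B=(P-C)@RB
for y in(-.066,0,.066):
    m=(abs(B[...,0])<.03)&(abs(B[...,1]-y)<.028)&(B[...,2]>.155)&(B[...,2]<.185); print(y,m.sum(),B[m].mean(0).round(4),B[m].min(0).round(3),B[m].max(0).round(3))
def blob(n,u0,u1,v0,v1,zl,zh):
    Q=P[v0:v1,u0:u1].reshape(-1,3); Q=Q[(Q[:,2]>zl)&(Q[:,2]<zh)]; print(n,len(Q),Q.mean(0).round(4) if len(Q) else '')
blob('daub',345,385,235,265,.01,.11);blob('glue',85,130,160,200,.05,.14);blob('tumb',100,150,215,260,.03,.14)
m=(B[...,0]>-.085)&(B[...,0]<-.06)&(abs(B[...,1])<.07)&(B[...,2]>.02)&(B[...,2]<.08); print('tread',m.sum(),np.median(B[m],0))
s=bot.read_state();print(s['position'],s['contact_force'],s['time_s'])
im2=cam('scene')[0]; cv2.imwrite('pics/end.png',np.hstack([cv2.resize(im[120:280,130:290],(400,400)),cv2.resize(im2[100:260,150:310],(400,400))]))
E
```

```text
-0.066 222 [-0.0015 -0.0632  0.171 ] [-0.016 -0.079  0.157] [ 0.015 -0.048  0.175]
0 223 [ 0.0008 -0.      0.1707] [-0.014 -0.015  0.156] [0.017 0.015 0.174]
0.066 225 [-0.001   0.0651  0.1711] [-0.015  0.05   0.155] [0.016 0.081 0.176]
daub 0 
glue 478 [0.5877 0.2879 0.089 ]
tumb 668 [0.4628 0.2648 0.0728]
tread 649 [-0.07210852  0.00013754  0.06501261]
[ 0.53744473 -0.13503653  0.26562868] [ 0.59919899  0.00081086 -0.11325055] 15.6
```

View pics/end.png

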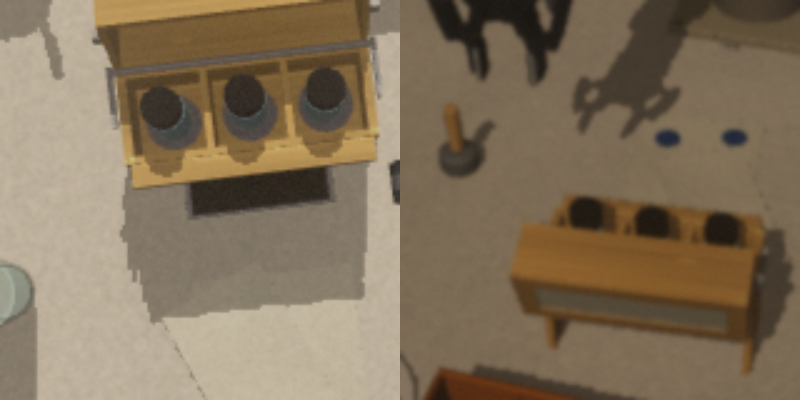

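All three vials stand upright in their compartments, caps level at z = 171 mm. The lid is open, the tread is back up, and the dauber is standing (arm hides it only in the top view). Handing in.

```bash
python3 -c "
from plant import bot
print(bot.hand_in())"
```

```text
the job is handed in; nothing more can be done
None
```

The vial now stands upright in the box's free compartment (the -y one), and I handed the job in at 15.6 s on the robot's clock.

- **Treadle:** I pressed it to its stop, where the force jumped to about 23 N, and held it about 0.6 s. The lid was thrown open and stayed open. The tread came back up to z = 65 mm.
- **Vial:** I gripped it on its cap, carried it over and lowered it in small steps until it met the floor at about 6 N, then released it. Its cap sits at z = 171 mm, level with the other two. It stands about 3 mm off the compartment's centre.
- **Other things:** the two vials in the box, the glue and the tumbler measured within about 1 mm of where they were. The robot was clear of everything at hand-in.
- **Check that failed:** the last top-view measurement of the dauber found no points, probably because the arm was in the way. I checked it only by eye in the scene view, where it stands where it was.

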